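Spot-check the hotplate with the infrared thermometer

ROBOT

A 6-joint arm with a two-finger parallel gripper is mounted at the origin on the work surface. World frame = base frame: x ahead of the robot, y to its left, z up, the work surface at z = 0. Lengths are in mm, angles in rad, forces in N, time in s.
With the tool pointing down it reaches from about 350 to 775 mm from the base axis. Payload 7.3 kg.
Tool frame: the origin (TCP) lies on the centre line of the jaws, within the pads' length; the fingertips stand 14 mm ahead of it and the grasp point (between the pads) lies 5 mm behind it; z points along the fingers, y is the line along which they close (so a half turn about z gives the same grasp; the last joint's range is limited). The gripper opens to 92 mm and grips with 3 to 60 N. Pads are 19 mm wide; open, the fingers measure 130 mm over their backs; the gripper's body (75 mm by 190 mm) begins 47 mm behind the grasp point.
Start: joints at [1.109, 0.342, 1.524, -0, 1.275, -0.146], TCP at [163.039, 499.065, 201.941] pointing down, gripper open.
Joint ranges: [-2.53, 2.53], [-0.77, 2.02], [0.04, 2.7], [-1, 4.14], [0.28, 2.66], [-3.11, 3.11]. Speed limits (rad/s): [2.57, 2.57, 3.14, 3.14, 3.14, 3.14].

INTERFACE

Orientations are given as [roll, pitch, yaw] about the fixed x, y, z axes, in that order (R = Rz(yaw) Ry(pitch) Rx(roll)).
In Python, from plant import get_obs, capture, bot, spot_in, trace, pinpoint gives the robot as it stands.
- The arm moves only by the tool play_rows, never from a script. Its argument "rows" is a list of rows, each a list of 2 entries, a list of its own where there are three numbers: the shift along the world's x, y, z in units of 3 cm (1.0 is 3 cm), then the turn, a rotation vector about the world's x, y, z in units of 8 degrees (1.0 is 8 degrees). A call has 1 to 12 rows; each row shifts and turns the commanded pose from where the row before left it; what a row does not reach is not made up. A row lasts 1/8 s, in which the tool goes at most 62.5 mm and 10.7 degrees, less where a joint would pass 70% of its speed; a pose out of reach is approached as far as the arm can. A call with a number of a shift or a turn outside -1 to 1 is refused whole. A call with a gripper value outside its range is refused whole. "hand" is the opening, from -1 (shut) to 1 (fully open), set as the call begins (left out, the last holds). The fingers move at their own pace and stop on an object; the grip force is fixed at half the most. Time passes only in rows, so rows that do not move let the fingers close. It gives the time, the measured TCP pose, the force, the opening and the grip force at its end, in the units of the state.
- get_obs(): the state, without advancing time (a new reading comes with each control period).
- capture(name): name is "scene" or "top" or "wrist"; returns a dict with "frame" (400x640x3 uint8, red, green, blue), "fov_y" (degrees; the focal length in pixels is half the picture's height over the tangent of half this angle, whatever the lens; pixels are square), "cx", "cy" (the principal point, pixels), "dist" ([k1, k2, p1, p2, k3] as OpenCV has them; the pictures are not rectified), "rvec" (rotation vector, rad) and "tvec" (3), from world to camera coordinates, as OpenCV has them; the wrist camera has in their place "hand_eye" (4x4, takes a point from camera to tool coordinates, whose origin is the TCP and whose axes are the flange's). Camera axes: x right, y down, z forward; pixel columns grow to the right and rows downward; lengths in mm; the calibration is good to about 2 mm. A picture is of the moment at which its call begins: read the wrist's pose just before it. There is no depth.
- bot.close_job(): hands the job in; it is judged then, once.
Trained networks look in the newest picture that a camera, given by its name, has taken for a name from the list of things; names that differ only in an ending like _2 or _b are one class to them, and where a whole thing is asked for, a point or a joint stands for the part that bears it (a point fixed in the world has none). Each returns a list of dicts, best first, with "p" (0 to 1); they miss things now and then, are a little off and sometimes report something else, mostly with a low value. They report only what shows in the picture. A call takes as long as a camera call. They do not tell look-alikes from the thing itself.
- spot_in(query, camera): "at" ([row, column] in pixels, amid what is visible of it).
- trace(query, camera): "mask" (400x640 bool, what is visible of it) and "at" ([row, column] in pixels, amid what is visible of it).
- pinpoint(query, camera): "at" ([row, column] in pixels: a listed point, or the origin of a listed thing).
The state is a dict: "time": time; "joint_positions": joint angles; "dq": joint speeds; "tau": joint torques, N m; "tool_pos": TCP position; "tcp_rot": TCP orientation; "contact_force": force on the tool from outside, world axes, zero at the start; "moment": the same for the moment, N m; "grip_width": finger opening in mm; "finger_force": force on a finger pad.
Only numpy, scipy, OpenCV 4.12 (cv2) and the standard library are available. Lean on these libraries where they do the work, as an engineer would, in place of code of your own. Each camera call takes 0.05 s, during which the arm holds its last target. There are 200 camera calls.

TASK

Take the cover off the hotplate and set it down flat in the middle of the round cork mat. Then pick up the yellow infrared thermometer, aim its nose down at the black dot on the plate at about 45 degrees from about 10 cm away, without touching the hotplate with it, and hold it steady there for two seconds. Finally lay the thermometer back in its grey cradle; do not drop either thing, and leave the beaker and the bottle where they are.

Things in the scene. Friction and masses are not known exactly. Their poses are not given: they have to be found in the camera images.
- hotplate: White laboratory hotplate, fixed to the bench: housing 255 x 160 mm, its top 82 mm high, with a round white ceramic plate 140 mm across whose top is 96 mm high. Origin on the bench under the centre of the plate; z up; the control face with two blue knobs looks to its -x, 162 mm (knobs 180 mm) from the origin; the housing ends at x = +95 mm, y = +-80 mm.
- dot (a point): Centre of the matt black measuring dot, 36 mm across, in the middle of the hotplate's top face (96 mm above the bench); hidden under the cover at first. z points up, out of the plate.
- cover: Loose round aluminium cover lying centred on the plate, 124 mm across, 12 mm thick, about 0.25 kg. Origin at the centre of its underside, z up. A black cylindrical knob 30 mm across stands on its middle, from 22 to 48 mm above the underside, on a 20 mm neck.
- mat: Round cork mat, 160 mm across and 5 mm thick, fixed to the bench. Origin at the centre of its underside.
- cradle: Grey cradle for the thermometer, fixed to the bench: a foot 110 x 70 x 8 mm with two U-shaped rests, 14 mm long each, centred at x = -42 and +42 mm. The handle lies along x on their seats, 45 mm above the bench, between cheeks about 44 mm apart that rise to 60 mm; 70 mm are open between the rests. Origin on the bench under its centre, z up.
- thermometer: Infrared thermometer wand, about 0.16 kg, at first lying in the cradle with its axes nearly along the cradle's. Yellow box-shaped handle along x, 30 mm wide (y), 28 mm high (z), from x = -70 to +75 mm; a black round head 30 mm across continues from its front end, bent 30 degrees downwards (towards -z). Origin under the middle of the handle, on its underside; +x points to the head, z up.
- nose (a point): Centre of the thermometer's nose (the red lens at the end of the head), at x = +120, y = 0, z = -16 mm in the thermometer's frame. Its x axis is the line of sight, out of the nose: 30 degrees below the handle's +x. Its y axis is the thermometer's y.
- beaker: Empty glass beaker, 70 mm across, 95 mm high; loose bystander. Origin at the centre of its underside.
- bottle: Closed amber bottle with blue cap, 66 mm across, 130 mm high; loose bystander. Origin at the centre of its underside.
Mind the look-alikes: they are no part of the job. What is shaped like the thermometer but green is not meant. Leave any blue look-alike of the cover alone.

How it is judged (in metres and radians):
On the way, in this order (a step that is already met when the one before it is completed fails the run):
1. the cover lies flat on the cork mat, let go (horizontal distance between cover and mat below 0.035 m and z of cover in the frame of mat between 0.001 and 0.01 m and angle between cover's own z axis and vertical below 0.08 rad and linear speed of cover below 0.02 m/s and contact force between the fingers and cover below 0.1 N), for 0.2 s.
2. the fingers hold the thermometer still, its line of sight on the dot (within 18 mm), nose 60 to 140 mm from the dot, sight line more than 35 degrees below level, for 1.5 s (contact force between the fingers and thermometer above 1 N and x of dot in the frame of nose between 0.06 and 0.14 m and y of dot in the frame of nose between -0.018 and 0.018 m and z of dot in the frame of nose between -0.018 and 0.018 m and angle between the x axis of nose and the z axis of dot, either way round below 0.96 rad and linear speed of thermometer below 0.03 m/s and angular speed of thermometer below 0.25 rad/s), for 1.5 s.
At the end, for the whole second after the job is handed in: The cover lies flat and still on the cork mat, its centre within 35 mm of the mat's; the thermometer lies at rest on both rests of the cradle, handle along the cradle (within 0.2 rad), within 25 mm lengthwise of its middle (all of step 1 and x of thermometer in the frame of cradle between -0.025 and 0.025 m and y of thermometer in the frame of cradle between -0.012 and 0.012 m and z of thermometer in the frame of cradle between 0.04 and 0.05 m and angle between the x axis of thermometer and the x axis of cradle, either way round below 0.2 rad and angle between thermometer's own z axis and vertical below 0.1 rad and linear speed of thermometer below 0.02 m/s); the robot touches nothing.
It fails at once if the beaker or the bottle is moved more than 20 mm (distance of any of beaker, bottle from where it was at the start of the episode above 0.02 m).
It fails at once if the thermometer touches the hotplate (contact force between thermometer and hotplate above 0.5 N).
It fails at once if the cover or the thermometer is dropped (falls freely faster than 0.7 m/s) ((contact force between cover and anything else below 0.05 N and linear speed of cover above 0.7 m/s) or (contact force between thermometer and anything else below 0.05 N and linear speed of thermometer above 0.7 m/s)).
It also fails if it takes over 64 s, if anything falls off the work surface, if the arm or the gripper's body presses on something with over 40 N, if the wrist force passes 120 N, or if a joint passes its speed limit or range.

## Working session

There is one attempt and no reset: what is moved stays moved. The work goes in short steps, Python scripts to look and compute and a tool call to move; the robot and the scene stay as the last step left them, time stands still between calls to the robot, and variables do not carry over. Pictures are saved under pics/ and viewed, at most 10 in all, crops included, and the job is handed in when it is done.

Besides the shell and the picture viewer there is one more tool, called after "Request:" in YAML: its name, and indented under it one key for each argument. play_rows: Moves the arm, as the interface text tells. Shifts and turns lie within -1 to 1; 1 stands for 3 cm of shift or 8 degrees of turn. Its arguments: {"type":"object","properties":{"rows":{"type":"array"},"hand":{"type":"number"}},"required":["rows"]}

```bash
mkdir -p pics; cat > h.py <<'E'
import numpy as np, cv2
from plant import get_obs, capture, bot, spot_in, trace, pinpoint
from scipy.spatial.transform import Rotation as R
def cam(name):
    o=get_obs(); c=capture(name)
    f=200/np.tan(np.radians(c['fov_y'])/2)
    K=np.array([[f,0,c['cx']],[0,f,c['cy']],[0,0,1.]])
    if 'rvec' in c and c.get('rvec') is not None:
        Rm=cv2.Rodrigues(np.array(c['rvec'],float))[0]; t=np.array(c['tvec'],float).ravel()
    else:
        T=np.eye(4); T[:3,:3]=R.from_euler('xyz',o['tcp_rot']).as_matrix(); T[:3,3]=o['tool_pos']
        M=np.linalg.inv(T@np.array(c['hand_eye'])); Rm=M[:3,:3]; t=M[:3,3]
    return dict(K=K,R=Rm,t=t,d=np.array(c['dist'],float),img=c['frame'])
def ray(c,at):
    p=cv2.undistortPoints(np.array([[[at[1],at[0]]]],float),c['K'],c['d'])[0,0]
    return -c['R'].T@c['t'], c['R'].T@np.array([p[0],p[1],1])
def onz(c,at,z):
    o,d=ray(c,at); return o+d*(z-o[2])/d[2]
def px(c,P):
    return cv2.projectPoints(np.atleast_2d(np.array(P,float)),cv2.Rodrigues(c['R'])[0],c['t'],c['K'],c['d'])[0][:,0]
def save(c,n): cv2.imwrite('pics/'+n+'.png',c['img'][:,:,::-1])
E
python3 - <<'E'
from h import *
o=get_obs();print(o['tool_pos'],o['tcp_rot'],o['time'])
H=dict(hotplate=0,dot=96,cover=96,mat=0,cradle=0,thermometer=45,nose=29,beaker=0,bottle=0)
for n in('top','scene'):
    c=cam(n);save(c,n+'0')
    for q,z in H.items():
        for r in pinpoint(q,n)[:3]:
            print(n,q,round(r['p'],2),np.round(r['at']),np.round(onz(c,r['at'],z)))
a=cv2.imread('pics/top0.png')
E
```

```text
[162.80647679 498.65573866 201.26483354] [-3.14011637e+00 -2.54872121e-04  2.82579140e+00] 0.0
top hotplate 0.76 [150. 317.] [662.  13.   0.]
top cover 0.6 [231. 357.] [406. -99.  96.]
top cover 0.59 [142. 320.] [665.   4.  96.]
top mat 0.79 [221. 415.] [ 439. -284.    0.]
top cradle 0.67 [209. 225.] [480. 297.   0.]
top thermometer 0.93 [209. 220.] [477. 305.  45.]
top thermometer 0.74 [275. 231.] [283. 270.  45.]
top nose 0.97 [168. 228.] [603. 284.  29.]
top nose 0.94 [310. 250.] [180. 216.  29.]
top nose 0.65 [209. 226.] [479. 289.  29.]
top beaker 0.83 [138. 218.] [702. 321.   0.]
top bottle 0.75 [141. 410.] [ 689. -276.    0.]
scene hotplate 0.61 [261. 367.] [671.  13.   0.]
scene dot 0.26 [157. 389.] [524. 255.  96.]
scene cover 0.92 [239. 368.] [664.  14.  96.]
scene cover 0.65 [224. 264.] [ 452. -138.   96.]
scene mat 0.68 [259. 363.] [661.  11.   0.]
scene mat 0.56 [277. 221.] [ 442. -282.    0.]
scene cradle 0.7 [160. 384.] [473. 310.   0.]
scene thermometer 0.88 [156. 389.] [497. 296.  45.]
scene thermometer 0.59 [133. 335.] [319. 252.  45.]
scene nose 0.94 [123. 298.] [197. 213.  29.]
scene nose 0.82 [184. 414.] [606. 280.  29.]
scene beaker 0.8 [202. 446.] [700. 313.   0.]
scene bottle 0.88 [347. 287.] [ 696. -287.    0.]
```

View pics/top0.png

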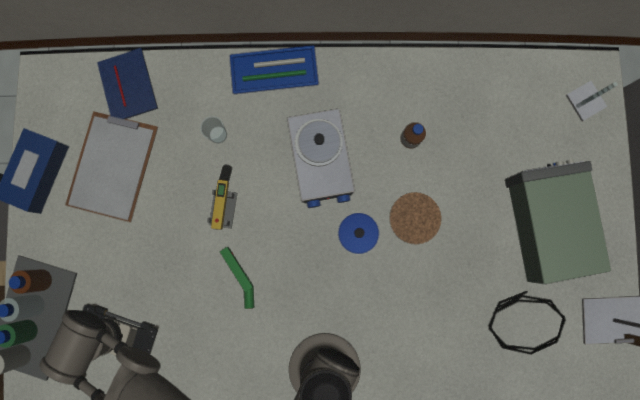

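View pics/scene0.png

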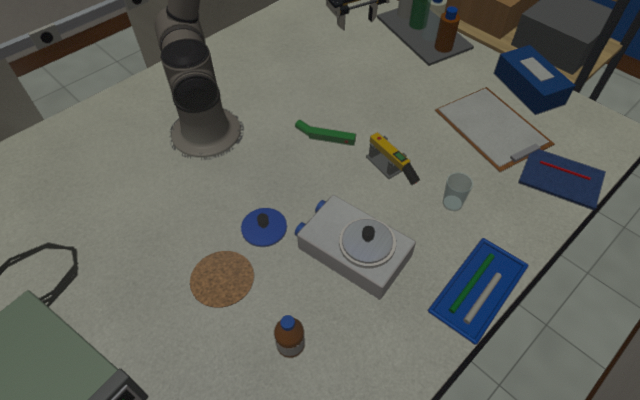

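The top view shows the aluminium cover on the plate at about (row 140, col 319), the mat at (217, 415) and the yellow thermometer in its cradle at (200, 222). The green look-alike is at (278, 238) and the blue one at (233, 358). In the scene view the cover is at (240, 367) and the mat at (278, 222), which agrees. I'll go past the thermometer first to look with the wrist camera.

Request:
play_rows:
  rows:
    - [[0.9, -0.65, 0.5], [0, 0, 0.1]]
    - [[0.9, -0.65, 0.5], [0, 0, 0.1]]
    - [[0.9, -0.65, 0.5], [0, 0, 0.1]]
    - [[0.9, -0.65, 0.5], [0, 0, 0.1]]
    - [[0.9, -0.65, 0.5], [0, 0, 0.1]]
    - [[0.9, -0.65, 0.5], [0, 0, 0.1]]
    - [[0.9, -0.65, 0.5], [0, 0, 0.1]]
    - [[0.9, -0.65, 0.5], [0, 0, 0.1]]
    - [[0.9, -0.65, 0.5], [0, 0, 0.1]]
    - [[0.9, -0.65, 0.5], [0, 0, 0.1]]
    - [[0, 0, 0], [0, 0, 0]]
    - [[0, 0, 0], [0, 0, 0]]
  hand: 1

```text
time: 2.5
tool_pos: [432.5, 304.3, 351.5]
tcp_rot: [-3.141, -0.001, 2.965]
contact_force: [-0.3, -0.5, -0.5]
grip_width: 91.7
finger_force: 0.0
```

```bash
cat > look.py <<'E'
from h import *
import sys
def look(n,name=None):
    o=get_obs();print(o['time'],np.round(o['tool_pos'],1),np.round(o['tcp_rot'],3))
    c=cam(n)
    if name: save(c,name)
    for a in sys.argv[2:]:
        q,z=a.split(':')
        for r in pinpoint(q,n)[:3]: print(q,round(r['p'],2),np.round(r['at']),np.round(onz(c,r['at'],float(z)),1))
    return c
if __name__=='__main__': look('wrist',sys.argv[1])
E
python3 look.py w1 thermometer:45 nose:29 cradle:0 cover:96 mat:0 beaker:0
```

```text
2.5 [432.5 304.3 351.5] [-3.141e+00 -1.000e-03  2.965e+00]
thermometer 0.85 [186. 330.] [487.1 303.7  45. ]
thermometer 0.57 [ 59. 287.] [299.4 276.4  45. ]
nose 0.58 [254. 334.] [607.7 289.4  29. ]
cradle 0.65 [176. 327.] [481.5 300.4   0. ]
cover 0.75 [252. 333.] [571.  292.7  96. ]
cover 0.71 [175.  79.] [396.2 -33.8  96. ]
mat 0.84 [219.   3.] [ 456.2 -289.     0. ]
```

View pics/w1.png

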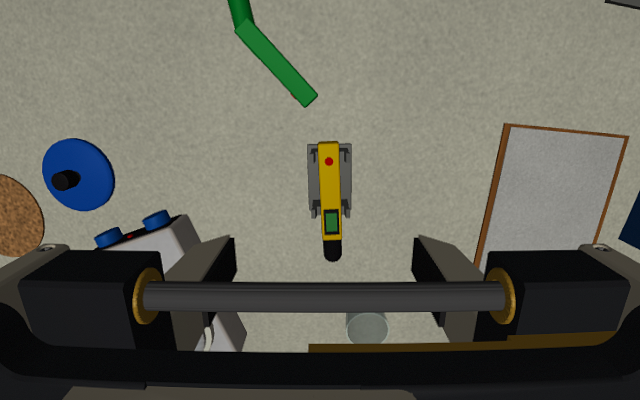

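The yellow thermometer lies in its cradle at rows 142–260 near column 330, with its head towards +x. The beaker sits at (325, 367). Next I'll fit the handle and foot numerically from this picture's geometry.

```bash
python3 - <<'E'
from h import *
c=cam('wrist'); h=cv2.cvtColor(c['img'],cv2.COLOR_RGB2HSV)
m=((h[...,0]>18)&(h[...,0]<32)&(h[...,1]>150)&(h[...,2]>80)); m[:130]=0;m[250:]=0;m[:,:300]=0;m[:,360:]=0
def edge(r):
    x=np.where(m[r])[0]; return x.min()-.5,x.max()+.5
for r in (145,150,160,175,190,200,230): 
    a,b=edge(r); P=onz(c,(r,a),73);Q=onz(c,(r,b),73);print(r,a,b,np.round((P+Q)/2,1),np.round(np.linalg.norm(P-Q),1))
rr=np.where(m.any(1))[0];print(rr.min(),rr.max())
for r in(rr.min()-.5,rr.max()+.5): print(onz(c,(r,330),73), onz(c,(r,330),45))
for p in [(143.5,307),(143.5,352),(217,307),(217,352)]: print('foot',np.round(onz(c,p,8),1),np.round(onz(c,p,60),1))
g=((h[...,1]<40)); 
for r in (170,180,190): print(r,c['img'][r,300:360].mean(1).astype(int).tolist())
E
```

```text
145 316.5 338.5 [421.4 311.1  73. ] 30.2
150 317.5 338.5 [428.3 310.6  73. ] 28.9
160 317.5 338.5 [442.1 308.3  73. ] 29.2
175 318.5 339.5 [463.4 306.   73. ] 29.6
190 319.5 339.5 [485.2 303.1  73. ] 28.5
200 319.5 340.5 [500.  301.3  73. ] 30.2
230 321.5 341.5 [546.3 295.7  73. ] 29.6
141 239
[415.93640084 315.52051749  73.        ] [419.61958424 315.42811883  45.        ]
[561.01182295 290.93648454  73.        ] [573.48162962 289.35513184  45.        ]
foot [422.9 279.1   8. ] [416.2 282.8  60. ]
foot [435.  348.4   8. ] [427.1 345.3  60. ]
foot [543.1 256.3   8. ] [524.5 262.3  60. ]
foot [556.  330.2   8. ] [536.2 328.9  60. ]
170 [141, 143, 143, 141, 142, 142, 145, 91, 85, 90, 90, 90, 90, 90, 90, 89, 90, 90, 68, 89, 105, 105, 104, 104, 105, 104, 104, 104, 104, 104, 104, 104, 104, 104, 104, 104, 104, 106, 91, 62, 87, 87, 86, 87, 87, 86, 86, 87, 87, 87, 73, 108, 148, 147, 145, 141, 136, 135, 138, 142]
180 [144, 147, 147, 147, 148, 147, 143, 143, 83, 87, 89, 89, 88, 88, 88, 88, 88, 88, 87, 81, 98, 105, 104, 104, 104, 104, 104, 104, 104, 104, 103, 104, 103, 103, 103, 103, 103, 104, 96, 79, 87, 86, 85, 86, 85, 85, 85, 86, 86, 85, 66, 103, 145, 145, 147, 150, 153, 152, 148, 143]
190 [139, 140, 142, 144, 142, 140, 140, 146, 88, 87, 86, 87, 87, 86, 86, 86, 86, 85, 87, 65, 90, 104, 104, 104, 104, 104, 104, 103, 103, 103, 103, 103, 103, 103, 103, 102, 103, 103, 104, 90, 57, 84, 85, 84, 84, 85, 84, 84, 84, 85, 72, 102, 142, 144, 145, 142, 141, 141, 140, 139]
```

Request:
play_rows:
  rows:
    - [[0.7, -0.9, -0.2], [0, 0, 0]]
    - [[0.7, -0.9, -0.2], [0, 0, 0]]
    - [[0.7, -0.9, -0.2], [0, 0, 0]]
    - [[0.7, -0.9, -0.2], [0, 0, 0]]
    - [[0.7, -0.9, -0.2], [0, 0, 0]]
    - [[0.7, -0.9, -0.2], [0, 0, 0]]
    - [[0.7, -0.9, -0.2], [0, 0, 0]]
    - [[0.7, -0.9, -0.2], [0, 0, 0]]
    - [[0.7, -0.9, -0.2], [0, 0, 0]]
    - [[0, -0.9, 0], [0, 0, 0]]
    - [[0, 0, 0], [0, 0, 0]]
    - [[0, 0, 0], [0, 0, 0]]

```text
time: 4.4
tool_pos: [622.0, 34.7, 298.1]
tcp_rot: [3.141, 0.0, 2.966]
contact_force: [-0.0, 0.0, -0.3]
grip_width: 92.0
finger_force: 0.0
```

```bash
python3 look.py w2 cover:96 mat:0 hotplate:0; python3 - <<'E'
from h import *
for n in('top','scene'):
    c=cam(n)
    for q,z in (('mat',5),('cover',108)):
        for r in trace(q,n)[:3]:
            k=r['mask'];ys,xs=np.where(k)
            if len(ys)<50: continue
            (e,ax,an)=cv2.fitEllipse(cv2.findContours(k.astype(np.uint8),0,1)[0][0])
            print(n,q,round(r['p'],2),k.sum(),np.round(onz(c,(e[1],e[0]),z),1))
E
```

```text
4.4 [622.   34.7 298.1] [3.141 0.    2.966]
cover 0.8 [203. 308.] [664.8   7.   96. ]
cover 0.76 [  8. 185.] [430.7 -79.6  96. ]
mat 0.69 [73. 76.] [ 450.9 -287.4   -0. ]
hotplate 0.61 [72. 76.] [ 449.4 -286.8    0. ]
top mat 0.85 2136 [ 447.5 -282.8    5. ]
top cover 0.88 1305 [399.7 -99.7 108. ]
top cover 0.54 354 [631.6  26.6 108. ]
scene mat 0.73 2816 [ 449.5 -286.2    5. ]
scene cover 0.98 1787 [671.6   2.7 108. ]
scene cover 0.63 1390 [ 467.3 -146.9  108. ]
scene cover 0.42 5196 [658.8 -26.8 108. ]
```

View pics/w2.png

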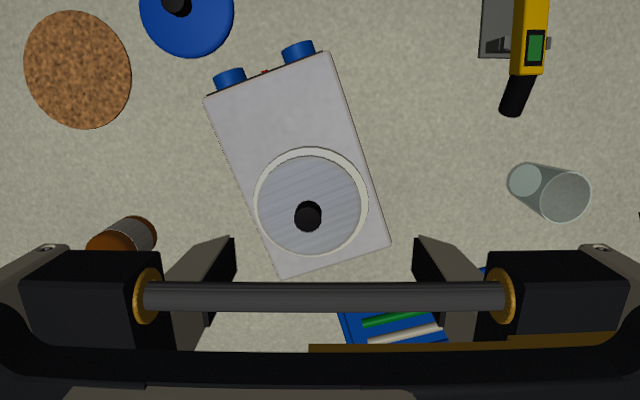

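The wrist view shows the cover on the plate at (203, 308), with the knob top around (215, 308). The mat is at (70, 77), and the bottle at (235, 125) is clear of the hotplate. I'll refine the knob position.

```bash
python3 - <<'E'
from h import *
c=cam('wrist'); g=c['img'].max(2)
m=np.zeros_like(g);m[190:245,280:335]=(g[190:245,280:335]<60)
n,l,s,ce=cv2.connectedComponentsWithStats(m);i=1+s[1:,4].argmax();print(s[i],ce[i])
# model: project knob top circle & bottom circle bounding box for candidates
from scipy.optimize import least_squares
t=np.arange(0,2*np.pi,.1);C=np.c_[15*np.cos(t),15*np.sin(t),0*t]
b=np.array([s[i,0]-.5,s[i,1]-.5,s[i,0]+s[i,2]-.5,s[i,1]+s[i,3]-.5])
def f(v):
    P=np.vstack([C+[v[0],v[1],144],C+[v[0],v[1],118]]);q=px(c,P);return np.r_[q.min(0),q.max(0)]-b
r=least_squares(f,[665,7]);print(r.x,r.fun)
h=cv2.cvtColor(c['img'],cv2.COLOR_RGB2HSV)
mm=np.zeros_like(g);mm[0:140,15:137]=1;mm&=((h[...,1]>70)&(h[...,0]<25)).astype(np.uint8)
mm=cv2.morphologyEx(mm,cv2.MORPH_CLOSE,np.ones((7,7)))
k=max(cv2.findContours(mm,0,1)[0],key=cv2.contourArea);W=np.array([onz(c,(p[0,1],p[0,0]),5)[:2] for p in k],np.float32)
print('mat',cv2.minEnclosingCircle(W))
E
```

```text
[295 200  27  32 693] [308.18470418 215.91774892]
[667.62571247   8.50616395] [-0.55022054 -0.78332114  0.58719908  0.79043447]
mat ((449.60028076171875, -283.6902770996094), 80.468017578125)
```

Request:
play_rows:
  rows:
    - [[0.75, -0.45, -0.5], [0, 0, 0.1]]
    - [[0.75, -0.45, -0.5], [0, 0, 0.1]]
    - [[0, 0, -0.9], [0, 0, 0.1]]
    - [[0, 0, -0.9], [0, 0, 0.1]]
    - [[0, 0, -0.8], [0, 0, 0]]
    - [[0, 0, -0.7], [0, 0, 0]]
    - [[0, 0, -0.6], [0, 0, 0]]
    - [[0, 0, -0.4], [0, 0, 0]]
    - [[0, 0, 0], [0, 0, 0]]
    - [[0, 0, 0], [0, 0, 0]]

```text
time: 6.2
tool_pos: [667.5, 7.0, 139.8]
tcp_rot: [3.141, 0.001, 3.021]
contact_force: [0.4, -0.3, 0.5]
grip_width: 91.8
finger_force: 0.0
```

Request:
play_rows:
  rows:
    - [[0, 0.03, -0.3], [0, 0, 0]]
    - [[0, 0, 0], [0, 0, 0]]

```text
time: 6.45
tool_pos: [666.6, 8.1, 129.2]
tcp_rot: [3.142, -0.001, 3.021]
contact_force: [0.0, 0.3, -0.3]
grip_width: 92.1
finger_force: 0.0
```

Request:
play_rows:
  rows:
    - [[0, 0, 0], [0, 0, 0]]
    - [[0, 0, 0], [0, 0, 0]]
    - [[0, 0, 0], [0, 0, 0]]
    - [[0, 0, 0], [0, 0, 0]]
    - [[0, 0, 0], [0, 0, 0]]
    - [[0, 0, 0], [0, 0, 0]]
  hand: -1

```text
time: 7.2
tool_pos: [667.0, 8.0, 129.9]
tcp_rot: [3.142, -0.0, 3.021]
contact_force: [-0.4, 0.2, 0.3]
grip_width: 36.7
finger_force: 0.0
```

Request:
play_rows:
  rows:
    - [[0, 0, 0], [0, 0, 0]]
    - [[0, 0, 0], [0, 0, 0]]
    - [[0, 0, 0], [0, 0, 0]]
    - [[0, 0, 0.3], [0, 0, 0]]
    - [[0, 0, 0.6], [0, 0, 0]]
    - [[0, 0, 0.6], [0, 0, 0]]
    - [[0, 0, 0], [0, 0, 0]]

```text
time: 8.07
tool_pos: [668.1, 7.9, 177.2]
tcp_rot: [3.141, 0.004, 3.021]
contact_force: [-0.5, -1.0, 0.1]
grip_width: 0.4
finger_force: 0.0
```

The gripper closed fully, so the grasp missed. I'll take a look.

```bash
python3 look.py w3 cover:96; python3 - <<'E'
from h import *
print(get_obs())
a=cam('wrist')['img'];b=cam('scene')['img'][180:320,280:440]
b=cv2.resize(b,(457,400))
cv2.imwrite('pics/c3.png',cv2.resize(np.hstack([a,b]),None,fx=.72,fy=.72)[:,:,::-1])
E
```

```text
8.075 [668.1   7.9 177.2] [3.141 0.004 3.021]
cover 0.79 [193. 324.] [666.9   7.8  96. ]
{'time': 8.175, 'joint_positions': array([-1.02906029e-01,  6.28757087e-01,  1.12451184e+00,  1.36626566e-04,
        1.38836768e+00, -1.55338663e+00]), 'dq': array([-0.00064122,  0.01273108,  0.01756499, -0.00034905,  0.00095246,
        0.00133018]), 'tau': array([ 1.98611553e-02, -5.94354486e+01, -2.62079483e+01, -3.47240316e-02,
        8.51592631e-02, -2.46985546e-04]), 'tool_pos': array([666.90914497,   7.9803769 , 174.80201873]), 'tcp_rot': array([ 3.14145908e+00, -4.62938927e-05,  3.02125214e+00]), 'contact_force': array([-0.18331875, -0.48255972, -0.75605827]), 'moment': array([-0.0554571 , -0.00713439,  0.03190218]), 'finger_force': 0.0, 'grip_width': 0.8615632912238934}
```

View pics/c3.png

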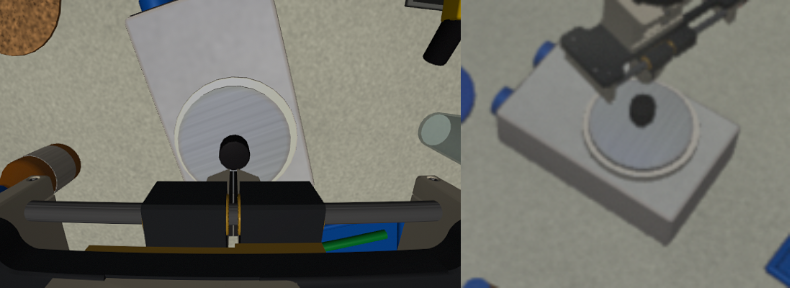

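```bash
python3 - <<'E'
from h import *
o=get_obs();p=np.array(o['tool_pos']);Rt=R.from_euler('xyz',o['tcp_rot']).as_matrix()
tip=p+Rt@[0,0,14]; body=p+Rt@[0,0,-52]; print(p,tip)
tiles=[]
for n in('wrist','scene','top'):
    c=cam(n); q=px(c,[p,tip,body,[667,8,144],[667,8,118]]); print(n,np.round(q))
    ctr=q[1]; x0=int(max(0,min(540,ctr[0]-50)));y0=int(max(0,min(325,ctr[1]-37)))
    im=cv2.resize(c['img'][y0:y0+75,x0:x0+100],(400,300),interpolation=cv2.INTER_CUBIC)
    for a,col in zip(q,[(255,0,0),(0,255,0),(0,0,255),(255,255,0),(255,0,255)]): cv2.circle(im,(int((a[0]-x0)*4),int((a[1]-y0)*4)),4,col,1)
    tiles.append(im)
tiles.append(np.zeros_like(im))
cv2.imwrite('pics/c4.png',np.vstack([np.hstack(tiles[:2]),np.hstack(tiles[2:])])[:,:,::-1])
E
```

```text
[666.56751945   7.9821606  174.0003007 ] [666.54574865   7.98588928 160.00031812]
wrist [[325. 234.]
 [325. 225.]
 [326. 280.]
 [325. 217.]
 [325. 205.]]
scene [[369. 223.]
 [369. 226.]
 [371. 210.]
 [368. 230.]
 [367. 236.]]
top [[319. 136.]
 [319. 137.]
 [319. 131.]
 [319. 138.]
 [319. 140.]]
```

View pics/c4.png

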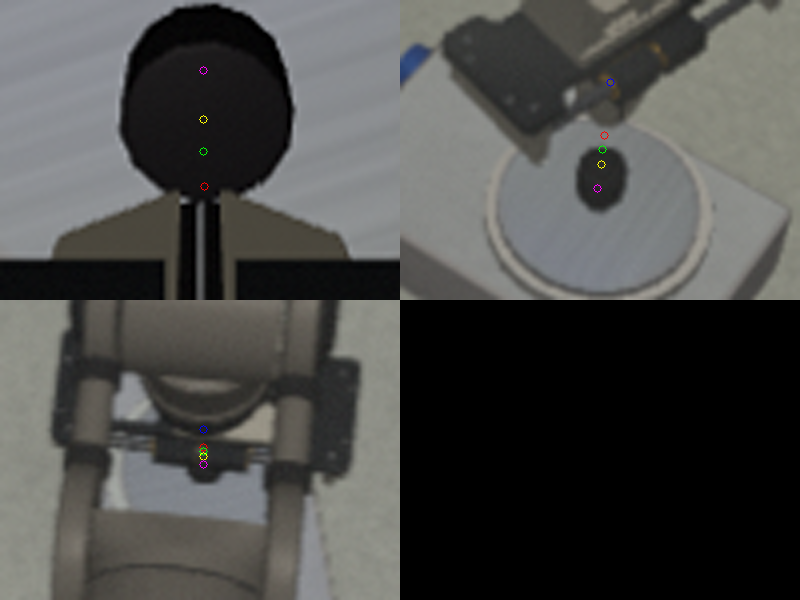

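The view shows the fingertips higher than the reported TCP implies, roughly 15–30 mm above the predicted tip. The cover is untouched. I'll calibrate the height by lightly touching the knob top with closed fingers.

Request:
play_rows:
  rows:
    - [[0, 0, -0.3], [0, 0, 0]]
    - [[0, 0, -0.1], [0, 0, 0]]
    - [[0, 0, -0.1], [0, 0, 0]]
    - [[0, 0, -0.1], [0, 0, 0]]

```text
time: 8.93
tool_pos: [667.1, 8.0, 156.8]
tcp_rot: [3.142, 0.0, 3.021]
contact_force: [0.7, 0.2, -0.1]
grip_width: 0.1
finger_force: 0.0
```

Request:
play_rows:
  rows:
    - [[0, 0, -0.1], [0, 0, 0]]
    - [[0, 0, -0.1], [0, 0, 0]]

```text
time: 9.18
tool_pos: [667.0, 8.0, 150.8]
tcp_rot: [3.142, 0.0, 3.021]
contact_force: [-0.9, 0.9, -0.0]
grip_width: 0.4
finger_force: 0.0
```

Request:
play_rows:
  rows:
    - [[0, 0, -0.1], [0, 0, 0]]

```text
time: 9.3
tool_pos: [667.1, 7.9, 147.8]
tcp_rot: [3.142, 0.0, 3.021]
contact_force: [0.0, 0.3, -0.7]
grip_width: 0.5
finger_force: 0.0
```

Request:
play_rows:
  rows:
    - [[0, 0, 0], [0, 0, 0]]

```text
time: 9.43
tool_pos: [666.9, 8.0, 147.6]
tcp_rot: [3.141, -0.001, 3.021]
contact_force: [-0.1, 0.7, -0.2]
grip_width: 0.3
finger_force: 0.0
```

Request:
play_rows:
  rows:
    - [[0, 0, -0.1], [0, 0, 0]]
    - [[0, 0, -0.1], [0, 0, 0]]

```text
time: 9.68
tool_pos: [667.1, 8.0, 141.8]
tcp_rot: [3.142, 0.0, 3.021]
contact_force: [0.3, -0.2, -0.8]
grip_width: 0.5
finger_force: 0.0
```

Request:
play_rows:
  rows:
    - [[0, 0, -0.1], [0, 0, 0]]
    - [[0, 0, -0.1], [0, 0, 0]]

```text
time: 9.93
tool_pos: [667.0, 8.0, 135.7]
tcp_rot: [3.141, -0.0, 3.021]
contact_force: [0.1, 0.5, 0.3]
grip_width: 0.6
finger_force: 0.0
```

Request:
play_rows:
  rows:
    - [[0, 0, -0.1], [0, 0, 0]]
    - [[0, 0, 0], [0, 0, 0]]

```text
time: 10.18
tool_pos: [666.9, 8.0, 132.6]
tcp_rot: [3.142, -0.001, 3.021]
contact_force: [0.2, -1.2, -0.3]
grip_width: 0.7
finger_force: 0.0
```

```bash
python3 - <<'E'
from h import *
o=get_obs();p=np.array(o['tool_pos']);Rt=R.from_euler('xyz',o['tcp_rot']).as_matrix()
tip=p+Rt@[0,0,14]
tiles=[]
for n in('wrist','scene'):
    c=cam(n); save(c,n+'5'); q=px(c,[p,tip,[667,8,144]]); print(n,np.round(q))
    ctr=q[1]; x0=int(ctr[0]-60);y0=int(ctr[1]-45)
    im=cv2.resize(c['img'][y0:y0+90,x0:x0+120],(400,300),interpolation=cv2.INTER_CUBIC)
    im=np.clip(im.astype(float)*1.8,0,255).astype(np.uint8)
    tiles.append(im)
cv2.imwrite('pics/c5.png',np.hstack(tiles)[:,:,::-1])
print(c['R'],c['R'].T@-c['t'])
E
```

```text
wrist [[325. 234.]
 [325. 225.]
 [325. 242.]]
scene [[368. 233.]
 [367. 236.]
 [368. 230.]]
[[ 0.70660383  0.70759655  0.00426011]
 [ 0.56873979 -0.56433933 -0.59837796]
 [-0.42100603  0.42523905 -0.80120264]] [1053.70535621 -520.89289863 1112.75019203]
```

View pics/c5.png

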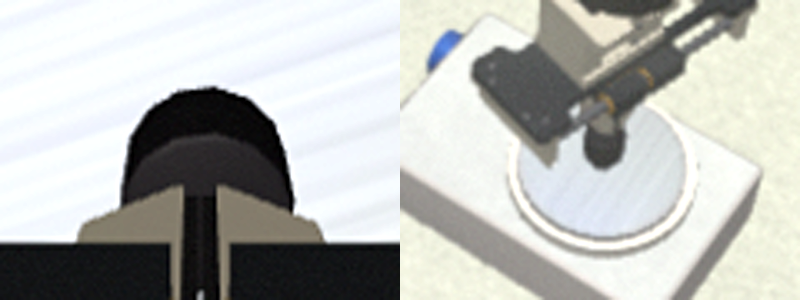

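```bash
python3 - <<'E'
from h import *
from plant import capture
c=capture('wrist');print(np.round(c['hand_eye'],3),c['fov_y'],c['cx'],c['cy'],c['dist'])
k=cam('wrist');o=get_obs();p=np.array(o['tool_pos'])
print('f',k['K'][0,0],'cam',-k['R'].T@k['t'],'tip depth',(k['R']@(p-[0,0,14])+k['t']),'for 51.6px depth',k['K'][0,0]*30/51.6)
for z in(90,100,110,118,130,144): print(z,px(k,[[667,8,z],[667,23,z],[667,-7,z],[652,8,z]]).round(1).tolist())
E
```

```text
[[ 2.00000e-03 -9.56000e-01 -2.92000e-01  7.85570e+01]
 [ 1.00000e+00  2.00000e-03  1.00000e-03 -1.11200e+00]
 [-0.00000e+00 -2.92000e-01  9.56000e-01 -1.83416e+02]
 [ 0.00000e+00  0.00000e+00  0.00000e+00  1.00000e+00]] 61.403397026755 323.59547662076847 197.16631411341055 [-0.06079948  0.          0.          0.          0.        ]
f 336.81564443560643 cam [588.94650159  16.26329097 316.47730428] tip depth [  0.89326047  17.45737355 211.74443052] for 51.6px depth 195.82304909046886
90 [[324.9, 209.6], [345.8, 207.2], [304.0, 211.9], [322.3, 189.4]]
100 [[324.9, 214.4], [346.8, 211.9], [303.1, 216.8], [322.3, 193.4]]
110 [[325.0, 219.6], [347.8, 217.0], [302.3, 222.1], [322.2, 197.8]]
118 [[325.0, 224.1], [348.7, 221.4], [301.5, 226.7], [322.2, 201.6]]
130 [[325.1, 231.5], [350.1, 228.7], [300.3, 234.2], [322.1, 207.9]]
144 [[325.2, 241.2], [352.0, 238.3], [298.7, 244.1], [322.0, 216.2]]
```

The wrist view puts the knob top where it was predicted. The fingertips, though, sit about 25 mm behind the TCP rather than 14 mm ahead. I'll continue the touch-down to get the exact offset.

Request:
play_rows:
  rows:
    - [[0, 0, -0.1], [0, 0, 0]]
    - [[0, 0, -0.1], [0, 0, 0]]

```text
time: 10.62
tool_pos: [667.0, 8.0, 126.7]
tcp_rot: [3.142, -0.0, 3.021]
contact_force: [-0.1, -0.1, -0.4]
grip_width: 0.3
finger_force: 0.0
```

Request:
play_rows:
  rows:
    - [[0, 0, -0.1], [0, 0, 0]]

```text
time: 10.75
tool_pos: [667.0, 8.0, 123.6]
tcp_rot: [3.142, -0.0, 3.021]
contact_force: [-0.0, 0.0, 0.1]
grip_width: 0.5
finger_force: 0.0
```

Request:
play_rows:
  rows:
    - [[0, 0, -0.1], [0, 0, 0]]

```text
time: 10.88
tool_pos: [667.0, 8.0, 120.6]
tcp_rot: [3.141, -0.0, 3.021]
contact_force: [0.1, 0.0, -0.1]
grip_width: 0.5
finger_force: 0.0
```

Request:
play_rows:
  rows:
    - [[0, 0, -0.1], [0, 0, 0]]

```text
time: 11.0
tool_pos: [667.1, 8.0, 119.4]
tcp_rot: [3.142, 0.001, 3.021]
contact_force: [-7.1, 0.8, 19.3]
grip_width: 0.3
finger_force: 9.7
```

The tip touches the 144 mm knob top at tool z ≈ 120, so the true tip is 24 mm behind the reported TCP, a 38 mm offset. I'll back off, open and redo the grasp with tool z = 90.

Request:
play_rows:
  rows:
    - [[0, 0, 0.5], [0, 0, 0]]
    - [[0, 0, 0], [0, 0, 0]]
    - [[0, 0, 0], [0, 0, 0]]
    - [[0, 0, 0], [0, 0, 0]]
    - [[0, 0, 0], [0, 0, 0]]
    - [[0, 0, 0], [0, 0, 0]]
    - [[0, 0, 0], [0, 0, 0]]
    - [[0, 0, 0], [0, 0, 0]]
    - [[0, 0, -0.5], [0, 0, 0]]
    - [[0, 0, -0.5], [0, 0, 0]]
    - [[0, 0, -0.4], [0, 0, 0]]
  hand: 1

```text
time: 12.38
tool_pos: [666.3, 8.0, 89.0]
tcp_rot: [3.142, -0.002, 3.021]
contact_force: [-1.4, 0.0, -1.0]
grip_width: 91.6
finger_force: 0.0
```

Request:
play_rows:
  rows:
    - [[0, 0, 0.05], [0, 0, 0]]
    - [[0, 0, 0], [0, 0, 0]]
    - [[0, 0, 0], [0, 0, 0]]
    - [[0, 0, 0], [0, 0, 0]]
    - [[0, 0, 0], [0, 0, 0]]
    - [[0, 0, 0], [0, 0, 0]]
    - [[0, 0, 0], [0, 0, 0]]
    - [[0, 0, 0], [0, 0, 0]]
    - [[0, 0, 0], [0, 0, 0]]
  hand: -1

```text
time: 13.5
tool_pos: [667.0, 8.0, 92.5]
tcp_rot: [3.141, 0.0, 3.021]
contact_force: [-0.8, 0.6, 0.7]
grip_width: 29.6
finger_force: 30.0
```

Request:
play_rows:
  rows:
    - [[0, 0, 0.4], [0, 0, 0]]
    - [[0, 0, 0.7], [0, 0, 0]]
    - [[0, -0.1, 0.7], [0, 0, 0]]
    - [[-0.3, -0.5, 0.2], [0, 0, 0]]
    - [[-0.6, -0.8, 0], [0, 0, 0]]
    - [[-0.7, -0.9, 0], [0, 0, 0]]
    - [[-0.7, -0.9, 0], [0, 0, 0]]
    - [[-0.7, -0.9, 0], [0, 0, 0]]
    - [[-0.7, -0.9, 0], [0, 0, 0]]
    - [[-0.7, -0.9, 0], [0, 0, 0]]
    - [[-0.7, -0.9, 0], [0, 0, 0]]
    - [[-0.7, -0.9, 0], [0, 0, 0]]

```text
time: 15.0
tool_pos: [491.0, -224.2, 152.1]
tcp_rot: [3.141, -0.001, 3.021]
contact_force: [0.5, -0.4, -1.0]
grip_width: 29.3
finger_force: 30.0
```

Request:
play_rows:
  rows:
    - [[-0.7, -0.9, 0], [0, 0, 0]]
    - [[-0.5, -0.7, -0.2], [0, 0, 0]]
    - [[-0.2, -0.3, -0.5], [0, 0, 0]]
    - [[0, 0, -0.5], [0, 0, 0]]
    - [[0, 0, 0], [0, 0, 0]]
    - [[0, 0, 0], [0, 0, 0]]

```text
time: 15.75
tool_pos: [451.6, -279.4, 116.4]
tcp_rot: [3.141, -0.0, 3.022]
contact_force: [-0.0, 0.5, -1.7]
grip_width: 29.4
finger_force: 30.0
```

Request:
play_rows:
  rows:
    - [[-0.05, -0.15, -0.6], [0, 0, 0]]
    - [[0, 0, -0.8], [0, 0, 0]]
    - [[0, 0, -0.8], [0, 0, 0]]
    - [[0, 0, -0.6], [0, 0, 0]]
    - [[0, 0, -0.4], [0, 0, 0]]
    - [[0, 0, -0.2], [0, 0, 0]]
    - [[0, 0, -0.1], [0, 0, 0]]
    - [[0, 0, -0.1], [0, 0, 0]]
    - [[0, 0, 0], [0, 0, 0]]

```text
time: 16.88
tool_pos: [449.6, -284.6, 8.6]
tcp_rot: [-3.142, 0.0, 3.021]
contact_force: [-0.5, 0.0, -1.9]
grip_width: 29.3
finger_force: 30.0
```

Request:
play_rows:
  rows:
    - [[0, 0, -0.1], [0, 0, 0]]
    - [[0, 0, -0.08], [0, 0, 0]]
    - [[0, 0, 0], [0, 0, 0]]

```text
time: 17.25
tool_pos: [449.4, -284.5, 2.8]
tcp_rot: [3.141, -0.0, 3.021]
contact_force: [-0.1, 0.3, -2.9]
grip_width: 29.2
finger_force: 30.0
```

Request:
play_rows:
  rows:
    - [[0, 0, -0.04], [0, 0, 0]]
    - [[0, 0, 0], [0, 0, 0]]

```text
time: 17.5
tool_pos: [449.5, -284.5, 1.8]
tcp_rot: [3.141, -0.0, 3.021]
contact_force: [-0.1, -0.2, -1.7]
grip_width: 29.3
finger_force: 30.0
```

Request:
play_rows:
  rows:
    - [[0, 0, -0.05], [0, 0, 0]]
    - [[0, 0, 0], [0, 0, 0]]

```text
time: 17.75
tool_pos: [449.6, -284.6, 1.4]
tcp_rot: [-3.141, 0.001, 3.021]
contact_force: [-2.1, 1.7, 8.3]
grip_width: 29.5
finger_force: 30.0
```

Request:
play_rows:
  rows:
    - [[0, 0, 0], [0, 0, 0]]
    - [[0, 0, 0], [0, 0, 0]]
    - [[0, 0, 0], [0, 0, 0]]
    - [[0, 0, 0], [0, 0, 0]]
    - [[0, 0, 0], [0, 0, 0]]
    - [[0, 0, 0], [0, 0, 0]]
    - [[0, 0, 0], [0, 0, 0]]
    - [[0, 0, 0.5], [0, 0, 0]]
    - [[0, 0, 1], [0, 0, 0]]
    - [[0, 0.3, 1], [0, 0, 0]]
    - [[0, 0.6, 1], [0, 0, 0]]
  hand: 1

```text
time: 19.12
tool_pos: [449.7, -257.8, 107.4]
tcp_rot: [-3.141, 0.001, 3.02]
contact_force: [-0.4, -0.2, -0.5]
grip_width: 91.4
finger_force: 0.0
```

```bash
python3 - <<'E'
from h import *
for n in('scene','wrist'):
    c=cam(n)
    for q,z in(('cover',5),('mat',0),('dot',96)):
        for r in pinpoint(q,n)[:2]: print(n,q,round(r['p'],2),np.round(r['at']),np.round(onz(c,r['at'],z),1))
E
```

```text
scene cover 0.83 [277. 221.] [ 445.3 -285.     5. ]
scene cover 0.55 [226. 266.] [ 408.2 -102.9    5. ]
scene dot 0.92 [242. 367.] [670.    6.2  96. ]
wrist cover 0.93 [190. 294.] [ 449.1 -284.3    5. ]
wrist cover 0.61 [114. 490.] [ 402.8 -113.     5. ]
```

Request:
play_rows:
  rows:
    - [[0.1, 0.9, 0.8], [0, 0, 0]]
    - [[0.1, 1, 0.5], [0, 0, 0]]
    - [[0.1, 1, 0], [0, 0, 0]]
    - [[0.1, 1, 0], [0, 0, 0]]
    - [[0.1, 1, 0], [0, 0, 0]]
    - [[0.1, 1, 0], [0, 0, 0]]
    - [[0.1, 1, 0], [0, 0, 0]]
    - [[0.1, 1, 0], [0, 0, 0]]
    - [[0.1, 1, 0], [0, 0, 0]]
    - [[0, 1, 0], [0, 0, 0]]
    - [[0, 1, 0], [0, 0, 0]]
    - [[0, 0, 0], [0, 0, 0]]

```text
time: 21.02
tool_pos: [476.2, 70.6, 143.5]
tcp_rot: [3.142, -0.002, 3.024]
contact_force: [0.5, 0.4, -0.5]
grip_width: 91.8
finger_force: 0.0
```

```bash
python3 - <<'E'
from h import *
c=cam('wrist'); save(c,'w6');o=get_obs();print(o['tool_pos'],o['tcp_rot'])
for q,z in(('cover',5),('mat',0),('dot',96),('thermometer',45),('nose',29),('hotplate',0)):
    for r in pinpoint(q,'wrist')[:2]: print(q,round(r['p'],2),np.round(r['at']),np.round(onz(c,r['at'],z),1))
E
```

```text
[476.28416509  69.59790388 143.6397299 ] [-3.14117738e+00 -1.36476352e-03  3.02289994e+00]
cover 0.96 [127. 133.] [ 404.6 -106.3    5. ]
thermometer 0.68 [175. 583.] [489.6 301.4  45. ]
hotplate 0.65 [339. 289.] [666.5   6.5   0. ]
```

View pics/w6.png

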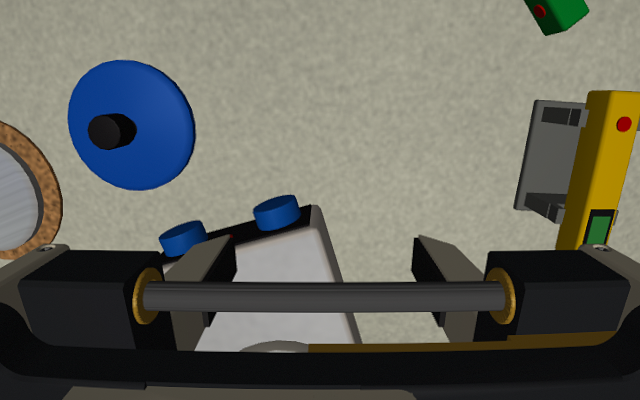

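The cover sits centred on the mat; the mat rim is visible at the left around (190, 50). The thermometer and cradle are on the right at about (170, 600). I'll move over the handle.

Request:
play_rows:
  rows:
    - [[0.1, 1, 0], [0, 0, 0]]
    - [[0.1, 1, 0], [0, 0, 0]]
    - [[0.1, 1, 0], [0, 0, 0]]
    - [[0, 1, 0], [0, 0, 0]]
    - [[0, 1, 0], [0, 0, 0]]
    - [[0, 1, 0], [0, 0, 0]]
    - [[0, 1, 0], [0, 0, 0]]
    - [[0, 0.7, 0], [0, 0, 0]]
    - [[0, 0, 0], [0, 0, 0]]
    - [[0, 0, 0], [0, 0, 0]]

```text
time: 22.62
tool_pos: [485.6, 299.6, 144.2]
tcp_rot: [-3.141, -0.0, 3.021]
contact_force: [-0.4, 0.2, 0.2]
grip_width: 91.6
finger_force: 0.0
```

```bash
python3 - <<'E'
from h import *
o=get_obs();print(o['tool_pos'],o['tcp_rot'])
c=cam('wrist'); save(c,'w7');h=cv2.cvtColor(c['img'],cv2.COLOR_RGB2HSV)
m=((h[...,0]>18)&(h[...,0]<32)&(h[...,1]>150)&(h[...,2]>80));m[235:]=0
n,l,s,ce=cv2.connectedComponentsWithStats(m.astype(np.uint8));i=1+s[1:,4].argmax();m=l==i;print(s[i])
y0=s[i,1];y1=y0+s[i,3]
L=[]
for r in range(y0+12,y1-4,10):
    x=np.where(m[r])[0];P=onz(c,(r,x.min()-.5),73);Q=onz(c,(r,x.max()+.5),73);L.append(np.r_[(P+Q)/2,np.linalg.norm(P-Q)])
L=np.array(L);print(L.round(1));k=np.polyfit(L[:,0],L[:,1],1);print('yaw',np.degrees(np.arctan(k[0])),'y at 485',np.polyval(k,485))
x=np.where(m[y0+2])[0];print('rear top edge',onz(c,(y0-.5,x.mean()),73))
for q,z in(('thermometer',45),('nose',29),('cradle',0)):
    for r in pinpoint(q,'wrist')[:2]: print(q,round(r['p'],2),np.round(r['at']),np.round(onz(c,r['at'],z),1))
E
```

```text
[485.56216379 299.60349727 144.19619559] [-3.14100515e+00 -2.94073907e-04  3.02089102e+00]
[ 310  108   41  127 4428]
[[425.9 310.6  73.   28.9]
 [433.1 309.4  73.   29.9]
 [440.5 308.2  73.   29.4]
 [448.  307.3  73.   29.6]
 [455.6 306.4  73.   29.9]
 [463.4 305.6  73.   30.1]
 [471.3 304.6  73.   28.8]
 [479.3 303.7  73.   29.1]
 [487.5 302.8  73.   29.3]
 [495.8 301.4  73.   28.8]
 [504.3 300.5  73.   29.1]
 [512.9 299.5  73.   29.4]]
yaw -7.103399430394821 y at 485 302.90384536259927
rear top edge [416.91158747 311.63195378  73.        ]
```

View pics/w7.png

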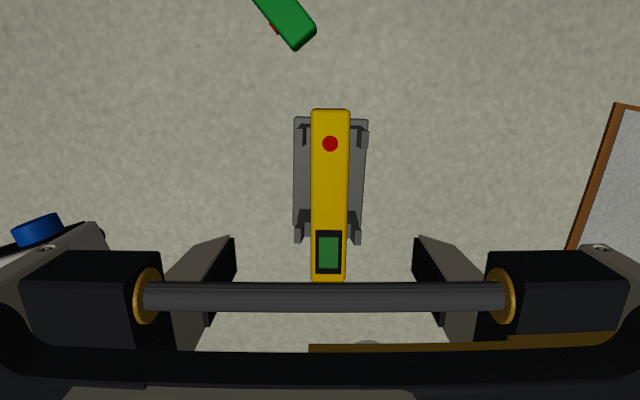

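The handle sits between the fingers, with the origin near (486, 303) and yaw −7.1°. The gap between the two rests (rows 145–220) is clear. Descending.

Request:
play_rows:
  rows:
    - [[0, 0.11, -0.5], [0, 0, 0]]
    - [[0, 0, -0.9], [0, 0, 0]]
    - [[0, 0, -0.9], [0, 0, 0]]
    - [[0, 0, -0.8], [0, 0, 0]]
    - [[0, 0, -0.6], [0, 0, 0]]
    - [[0, 0, -0.4], [0, 0, 0]]
    - [[0, 0, -0.15], [0, 0, 0]]
    - [[0, 0, 0], [0, 0, 0]]

```text
time: 23.82
tool_pos: [485.6, 303.8, 16.8]
tcp_rot: [3.141, 0.0, 3.021]
contact_force: [0.6, 0.4, 0.5]
grip_width: 91.7
finger_force: 0.0
```

Request:
play_rows:
  rows:
    - [[0, 0, 0], [0, 0, 0]]
    - [[0, 0, 0], [0, 0, 0]]
    - [[0, 0, 0], [0, 0, 0]]
    - [[0, 0, 0], [0, 0, 0]]
    - [[0, 0, 0], [0, 0, 0]]
    - [[0, 0, 0], [0, 0, 0]]
    - [[0, 0, 0], [0, 0, 0]]
    - [[0, 0, 0], [0, 0, 0]]
    - [[0, 0, 0], [0, 0, 0]]
  hand: -1

```text
time: 24.95
tool_pos: [485.5, 303.8, 16.8]
tcp_rot: [3.141, -0.0, 3.021]
contact_force: [0.7, -0.1, -0.8]
grip_width: 29.6
finger_force: 29.9
```

```bash
cat > aim.py <<'E'
from h import *
def T(Rm,p): M=np.eye(4);M[:3,:3]=Rm;M[:3,3]=p;return M
E=lambda r:R.from_euler('xyz',r).as_matrix()
y=np.radians(-7.1)
Tool0=T(E([3.1415,0,3.021]),[485.5,303.8,16.8]); Th0=T(E([0,0,y]),[486.4,302.8,45])
REL=np.linalg.inv(Th0)@Tool0
def nose(Th): return Th@T(E([0,np.radians(30),0]),[120,0,-16])
if __name__=='__main__':
    Rt=E([0,np.radians(15),y]); Rn=Rt@E([0,np.radians(30),0])
    pn=np.array([667,8,96])-100*Rn[:,0]; p=pn-Rt@[120,0,-16]
    Tt=T(Rt,p)@REL; print('nose',pn,'thermo',p,'tool',Tt[:3,3],R.from_matrix(Tt[:3,:3]).as_euler('xyz'),'rotvec units',R.from_matrix(Tt[:3,:3]@Tool0[:3,:3].T).as_rotvec(degrees=True)/8)
    print('delta',Tt[:3,3]-Tool0[:3,3])
E
python3 aim.py
```

```text
nose [596.83153575  16.73994424 166.71067812] thermo [485.91860058  30.5548806  213.22377675] tool [477.81024794  32.45272839 186.24780983] [ 3.14060888 -0.26179791  3.02111732] rotvec units [ 2.31752769e-01  1.86062238e+00 -5.02684262e-17]
delta [  -7.68975206 -271.34727161  169.44780983]
```

Request:
play_rows:
  rows:
    - [[0, 0, 0.2], [0, 0, 0]]
    - [[0, 0, 0.5], [0, 0, 0]]
    - [[0, 0, 0.8], [0, 0, 0]]
    - [[0, 0, 0.8], [0, 0, 0]]
    - [[0, 0, 0.8], [0, 0, 0]]
    - [[0, 0, 0.8], [0, 0, 0]]
    - [[0, 0, 0.8], [0, 0, 0]]
    - [[0, 0, 0.5], [0, 0, 0]]
    - [[0, 0, 0], [0, 0, 0]]

```text
time: 26.08
tool_pos: [486.1, 304.0, 174.2]
tcp_rot: [3.14, 0.002, 3.021]
contact_force: [0.4, 1.4, -2.3]
grip_width: 29.6
finger_force: 29.9
```

Request:
play_rows:
  rows:
    - [[0, -0.4, 0.1], [0.02, 0.2, 0]]
    - [[0, -0.8, 0.1], [0.02, 0.2, 0]]
    - [[0, -0.9, 0.1], [0.02, 0.2, 0]]
    - [[0, -0.9, 0.1], [0.02, 0.2, 0]]
    - [[0, -0.9, 0.1], [0.02, 0.2, 0]]
    - [[0, -0.9, 0], [0.03, 0.2, 0]]
    - [[0, -0.9, 0], [0.03, 0.2, 0]]
    - [[-0.1, -0.9, 0], [0.03, 0.2, 0]]
    - [[-0.1, -0.9, 0], [0.03, 0.15, 0]]
    - [[-0.05, -0.8, 0], [0.01, 0.1, 0]]
    - [[0, -0.5, 0], [0, 0, 0]]
    - [[0, 0, 0], [0, 0, 0]]

```text
time: 27.58
tool_pos: [477.9, 38.9, 187.5]
tcp_rot: [3.14, -0.261, 3.02]
contact_force: [0.1, 0.6, -2.7]
grip_width: 29.6
finger_force: 29.9
```

Request:
play_rows:
  rows:
    - [[0, -0.22, -0.04], [0, 0, 0]]
    - [[0, 0, 0], [0, 0, 0]]
    - [[0, 0, 0], [0, 0, 0]]

```text
time: 27.95
tool_pos: [478.0, 33.6, 186.7]
tcp_rot: [3.14, -0.26, 3.023]
contact_force: [0.3, -0.1, -2.2]
grip_width: 29.8
finger_force: 29.9
```

```bash
python3 - <<'E'
from aim import *
o=get_obs();Th=T(E(o['tcp_rot']),o['tool_pos'])@np.linalg.inv(REL);N=nose(Th)
print(o['tool_pos'],o['time'],'nose',N[:3,3],'dot in nose',np.linalg.inv(N)@[667,8,96,1])
C={}
for n in('scene','top','wrist'):
    c=cam(n);save(c,n+'8')
    print(n,'pred nose',px(c,[N[:3,3]]).round(1))
    for r in pinpoint('nose',n)[:3]: print(n,'nose',round(r['p'],2),np.round(r['at'],1),np.round(onz(c,r['at'],N[2,3]),1))
    for r in pinpoint('dot',n)[:2]: print(n,'dot',round(r['p'],2),np.round(r['at'],1),np.round(onz(c,r['at'],96),1))
    # dark dot blob
    q=px(c,[[667,8,96]])[0];print('pred dot',q)
    C[n]=c
q=px(C['scene'],[[667,8,96]])[0];x0,y0=int(q[0]-90),int(q[1]-90)
a=cv2.resize(C['scene']['img'][y0:y0+120,x0:x0+130],(520,480),interpolation=cv2.INTER_CUBIC)
cv2.imwrite('pics/c8.png',np.clip(a*1.6,0,255).astype(np.uint8)[:,:,::-1])
E
```

```text
[478.00374242  33.64175314 186.68456161] 27.95 nose [597.07801389  18.09462802 167.33868795] dot in nose [100.38696257  -1.48875305  -0.65985897   1.        ]
scene pred nose [[350.1 205. ]]
scene nose 0.59 [211.6 347.3] [605.8  -0.8 167.3]
scene nose 0.49 [127.5 298.8] [319.3 109.4 167.3]
scene dot 0.78 [241.9 366.4] [667.7   5.5  96. ]
pred dot [366.87307964 241.11877873]
top pred nose [[315.5 161.1]]
pred dot [318.99184669 141.74810639]
wrist pred nose [[323.3 405.6]]
pred dot [321.28875644 427.65329659]
```

View pics/c8.png

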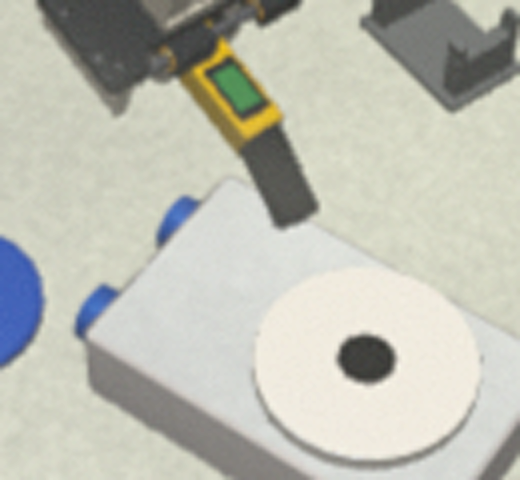

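The dot is at scene (240.5, 367.5) and the nose end at about (205, 350). Both match the predictions to within 1 px, so I'll hold here.

Request:
play_rows:
  rows:
    - [[0, 0, 0], [0, 0, 0]]
    - [[0, 0, 0], [0, 0, 0]]
    - [[0, 0, 0], [0, 0, 0]]
    - [[0, 0, 0], [0, 0, 0]]
    - [[0, 0, 0], [0, 0, 0]]
    - [[0, 0, 0], [0, 0, 0]]
    - [[0, 0, 0], [0, 0, 0]]
    - [[0, 0, 0], [0, 0, 0]]
    - [[0, 0, 0], [0, 0, 0]]
    - [[0, 0, 0], [0, 0, 0]]
    - [[0, 0, 0], [0, 0, 0]]
    - [[0, 0, 0], [0, 0, 0]]

```text
time: 29.9
tool_pos: [478.0, 33.2, 186.6]
tcp_rot: [3.141, -0.26, 3.022]
contact_force: [-0.3, -0.3, -2.2]
grip_width: 29.5
finger_force: 29.9
```

Request:
play_rows:
  rows:
    - [[0, 0, 0], [0, 0, 0]]
    - [[0, 0, 0], [0, 0, 0]]
    - [[0, 0, 0], [0, 0, 0]]
    - [[0, 0, 0], [0, 0, 0]]
    - [[0, 0, 0], [0, 0, 0]]
    - [[0, 0, 0], [0, 0, 0]]
    - [[0, 0, 0], [0, 0, 0]]
    - [[0, 0, 0], [0, 0, 0]]

```text
time: 30.9
tool_pos: [478.0, 33.2, 186.6]
tcp_rot: [3.141, -0.26, 3.022]
contact_force: [-0.6, -0.8, -1.2]
grip_width: 29.9
finger_force: 29.9
```

Request:
play_rows:
  rows:
    - [[0, 0.5, 0], [-0.01, -0.1, 0]]
    - [[0.05, 0.8, 0], [-0.02, -0.15, 0]]
    - [[0.1, 0.9, 0], [-0.03, -0.2, 0]]
    - [[0.1, 0.9, 0], [-0.03, -0.2, 0]]
    - [[0, 0.9, 0], [-0.03, -0.2, 0]]
    - [[0, 0.9, 0], [-0.03, -0.2, 0]]
    - [[0, 0.9, 0], [-0.02, -0.2, 0]]
    - [[0, 0.9, 0], [-0.02, -0.2, 0]]
    - [[0, 0.9, -0.1], [-0.02, -0.2, 0]]
    - [[0, 0.9, -0.2], [-0.02, -0.2, 0]]
    - [[0, 0.4, -0.3], [0, 0, 0]]
    - [[0, 0, 0], [0, 0, 0]]

```text
time: 32.4
tool_pos: [484.6, 300.6, 167.6]
tcp_rot: [-3.14, -0.002, 3.023]
contact_force: [0.4, -0.3, -1.5]
grip_width: 29.5
finger_force: 29.9
```

Request:
play_rows:
  rows:
    - [[0.03, 0.1, -0.4], [0, 0, 0]]
    - [[0, 0, -0.8], [0, 0, 0]]
    - [[0, 0, -0.8], [0, 0, 0]]
    - [[0, 0, -0.8], [0, 0, 0]]
    - [[0, 0, -0.6], [0, 0, 0]]
    - [[0, 0, -0.4], [0, 0, 0]]
    - [[0, 0, -0.2], [0, 0, 0]]
    - [[0, 0, 0], [0, 0, 0]]
    - [[0, 0, 0], [0, 0, 0]]

```text
time: 33.52
tool_pos: [486.9, 303.3, 49.3]
tcp_rot: [3.141, 0.001, 3.021]
contact_force: [0.0, 1.4, -2.7]
grip_width: 29.6
finger_force: 29.9
```

Request:
play_rows:
  rows:
    - [[-0.03, 0.02, -0.3], [0, 0, 0]]
    - [[0, 0, -0.3], [0, 0, 0]]
    - [[0, 0, -0.2], [0, 0, 0]]
    - [[0, 0, -0.15], [0, 0, 0]]
    - [[0, 0, -0.07], [0, 0, 0]]
    - [[0, 0, 0], [0, 0, 0]]

```text
time: 34.28
tool_pos: [485.5, 303.8, 18.0]
tcp_rot: [3.142, -0.0, 3.021]
contact_force: [0.6, 0.1, -2.3]
grip_width: 29.4
finger_force: 29.9
```

Request:
play_rows:
  rows:
    - [[0, 0, -0.05], [0, 0, 0]]
    - [[0, 0, 0], [0, 0, 0]]

```text
time: 34.52
tool_pos: [485.8, 303.9, 16.8]
tcp_rot: [3.141, 0.001, 3.021]
contact_force: [0.3, 0.7, -0.7]
grip_width: 29.7
finger_force: 29.9
```

Back at the pick-up height, with the weight on the rests. Releasing and retreating.

Request:
play_rows:
  rows:
    - [[0, 0, 0], [0, 0, 0]]
    - [[0, 0, 0], [0, 0, 0]]
    - [[0, 0, 0], [0, 0, 0]]
    - [[0, 0, 0], [0, 0, 0]]
    - [[0, 0, 0], [0, 0, 0]]
    - [[0, 0, 0], [0, 0, 0]]
    - [[0, 0, 0], [0, 0, 0]]
    - [[0, 0, 0.3], [0, 0, 0]]
    - [[0, 0, 0.8], [0, 0, 0]]
    - [[0, 0, 0.9], [0, 0, 0]]
    - [[0, 0, 0.9], [0, 0, 0]]
    - [[0, 0, 0.9], [0, 0, 0]]
  hand: 1

```text
time: 36.02
tool_pos: [485.6, 303.8, 132.2]
tcp_rot: [3.141, 0.001, 3.021]
contact_force: [0.5, 0.7, 0.5]
grip_width: 91.8
finger_force: 0.0
```

Request:
play_rows:
  rows:
    - [[0, 0, 0.5], [0, 0, 0]]
    - [[0, 0, 0], [0, 0, 0]]
    - [[0, 0, 0], [0, 0, 0]]

```text
time: 36.4
tool_pos: [485.0, 303.5, 144.5]
tcp_rot: [-3.141, -0.002, 3.021]
contact_force: [0.4, -0.1, -0.4]
grip_width: 91.6
finger_force: 0.0
```

```bash
python3 - <<'E'
from h import *
o=get_obs();print(o['tool_pos'],o['time'],o['grip_width'])
c=cam('wrist');h=cv2.cvtColor(c['img'],cv2.COLOR_RGB2HSV)
m=((h[...,0]>18)&(h[...,0]<32)&(h[...,1]>150)&(h[...,2]>80));m[235:]=0
n,l,s,ce=cv2.connectedComponentsWithStats(m.astype(np.uint8));i=1+s[1:,4].argmax();m=l==i
y0=s[i,1];y1=y0+s[i,3];L=[]
for r in range(y0+12,y1-4,10):
    x=np.where(m[r])[0];P=onz(c,(r,x.min()-.5),73);Q=onz(c,(r,x.max()+.5),73);L.append(np.r_[(P+Q)/2,np.linalg.norm(P-Q)])
L=np.array(L);k=np.polyfit(L[:,0],L[:,1],1);print('yaw',np.degrees(np.arctan(k[0])),'y485',np.polyval(k,485),'w',L[:,3].mean(),'rear',onz(c,(y0-.5,330),73))
c=cam('scene')
for q,z in(('cover',5),('mat',0),('bottle',0),('beaker',0),('nose',29)):
    for r in pinpoint(q,'scene')[:2]: print(q,round(r['p'],2),np.round(onz(c,r['at'],z),1))
E
```

```text
[484.95486279 303.4846101  144.50735582] 36.4 91.55129437029744
yaw -7.528733639007996 y485 302.91187358406955 w 29.29881998216306 rear [417.64484356 315.30865162  73.        ]
cover 0.91 [ 405.  -106.2    5. ]
cover 0.83 [ 454.2 -287.2    5. ]
bottle 0.67 [ 695.7 -284.6    0. ]
bottle 0.15 [465.9 338.6   0. ]
beaker 0.82 [699.6 316.8   0. ]
beaker 0.39 [465.2 331.    0. ]
nose 0.96 [200.1 206.6  29. ]
nose 0.8 [612.3 277.6  29. ]
```

The thermometer is back within 1 mm of where it started, the cover is on the mat, and the beaker and bottle haven't moved. Handing in.

```bash
python3 -c "
from h import *
print(bot.close_job())"
```

```text
the job is handed in; nothing more can be done
None
```

I handed the job in at about 36 s of the 64 s limit, with no verdict returned; by my last measurements, the cover lies centred on the mat, the thermometer was held on the dot for over 2 s and is back in its cradle, and the beaker and bottle did not move.

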